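Hold the bread-bin lid on its hinge line for the pin

TASK

Lift the washed bamboo lid of the bread bin out of the drying rack and bring it upright to the back of the bin, so that its two hinge knuckles sit in the gaps between the bin's knuckles and the pin holes line up at both hinges. Finish still holding the lid there, steady, upright and hanging in the gripper rather than resting on the bin, so that I can push the hinge rod straight through. Leave the bin where it stands and do not disturb the plate in the rack, the mug or the rod.

Things in the scene. Friction and masses are not known exactly. Their poses are not given: they have to be found in the camera images.
- lid: Bin lid: bamboo board 300 x 180 x 12 mm, 0.4 to 0.6 kg, standing upright on its hinge edge in a rack slot. Origin: on its hinge axis, midway along. z up the board, y along the axis, x normal to the board, away from its underside (which faces the robot's side now and at the bin). Board spans x 0 to 12, y -150 to 150, z 8 to 188 mm; grip the top edge (z 188) from above.
- lid_knuckle_left (a point): Centre of the lid's left knuckle (lid y = +85 mm, on the hinge axis): a steel barrel along y, 12 mm in diameter, 21 mm long, with a 7 mm pin hole, 8 mm below the board's hinge edge. Axes as the lid's.
- lid_knuckle_right (a point): Centre of the lid's right knuckle (lid y = -85 mm), like the left one. Axes as the lid's.
- bin: Open bread bin, white sheet steel on rubber feet, 175 (x) x 300 (y) x 125 mm high, 2.4 kg, loose. Origin: centre of its underside; x points to its back wall (hinge side, away from the robot), z up. Outside the back wall are two hinge leaves. The pin axis runs along y at rim height (z 125 mm), x = 95.5 mm, 8 mm behind the wall; a lid knuckle on the axis is 2 mm off the wall.
- bin_gap_left (a point): Where the centre of the lid's left knuckle belongs: on the pin axis, in the middle of the gap (26 mm along y, so 2.5 mm play each end) between two bin knuckles 12 mm in diameter and 27 mm long, at bin y = +85 mm. The gap is open above, behind and below: only the gripper sets the lid's height; 2 mm too low, its hinge edge rests on the bin knuckles. Axes as the bin's.
- bin_gap_right (a point): The same point for the lid's right knuckle, in the gap at bin y = -85 mm. Axes as the bin's.
- rack: Steel wire plate rack in a grey drip tray, 230 (x) x 350 (y) mm, fixed. Origin: centre of its underside, z up. Two slots along y, 100 mm apart (middles at x = -50 and +50 mm), each 14 mm wide between prongs 88 mm high; things stand in them on wires 37 mm above the worktop. Lift straight up until clear of the prongs.
- plate: White side plate, 160 mm in diameter, 12 mm thick, standing on edge in the rack's other slot; its top is about 190 mm above the worktop. Origin: middle of its back face; x is its normal. Leave alone.
- mug: White mug, 82 mm in diameter, 92 mm high, on the worktop beyond the work. Origin: centre of its underside. Leave alone.
- rod: Steel hinge rod, 5 mm thick, 250 mm long (along its y), with a 28 mm bent end, lying on the worktop beyond the work. Origin: middle of its long part. Another person will push it in; leave alone.

How it is judged (in metres and radians):
On the way:
1. the lid is lifted out of the drying rack (height (world z) of lid above 0.085 m and contact force between lid and rack below 0.1 N and contact force between the fingers and lid above 2 N), for 0.2 s.
At the end, for the whole second after the job is handed in: Both lid knuckles are in their gaps with their centres within 3 mm of the bin's pin axis and gap middle in each direction; the lid is upright within 7 degrees, at rest, gripped by the fingers, touches the rack no more and bears on the bin with less than 3 N (x of lid_knuckle_left in the frame of bin_gap_left between -0.003 and 0.003 m and y of lid_knuckle_left in the frame of bin_gap_left between -0.003 and 0.003 m and z of lid_knuckle_left in the frame of bin_gap_left between -0.003 and 0.003 m and x of lid_knuckle_right in the frame of bin_gap_right between -0.003 and 0.003 m and y of lid_knuckle_right in the frame of bin_gap_right between -0.003 and 0.003 m and z of lid_knuckle_right in the frame of bin_gap_right between -0.003 and 0.003 m and angle between lid's own z axis and vertical below 0.12 rad and contact force between the fingers and lid above 2 N and contact force between lid and bin below 3 N and contact force between lid and rack below 0.1 N and linear speed of lid below 0.02 m/s and angular speed of lid below 0.1 rad/s); the arm keeps its last pose, push and grip.
It fails at once if the bread bin is pushed more than 15 mm (distance of bin from where it was at the start of the episode above 0.015 m).
It fails at once if the plate in the rack is displaced by more than 20 mm (distance of plate from where it was at the start of the episode above 0.02 m).
It fails at once if the mug is moved by more than 15 mm (distance of mug from where it was at the start of the episode above 0.015 m).
It fails at once if the hinge rod is moved by more than 15 mm (distance of rod from where it was at the start of the episode above 0.015 m).
It also fails if it takes over 46 s, if anything falls off the work surface, if the arm or the gripper's body presses on something with over 40 N, if the wrist force passes 120 N, or if a joint passes its speed limit or range.

ROBOT

A 6-joint arm with a two-finger parallel gripper is mounted at the origin on the work surface. World frame = base frame: x ahead of the robot, y to its left, z up, the work surface at z = 0. Lengths are in m, angles in degrees, forces in N, time in s.
With the tool pointing down it reaches from about 0.275 to 0.975 m from the base axis. Payload 8.4 kg.
Tool frame: the origin (TCP) lies on the centre line of the jaws, within the pads' length; the fingertips stand 22 mm ahead of it and the grasp point (between the pads) lies 3 mm ahead of it; z points along the fingers, y is the direction in which the jaws open and shut (so a half turn about z gives the same grasp; the last joint's range is limited). The gripper opens to 92 mm and grips with 3 to 60 N. Pads are 20 mm wide; open, the fingers measure 128 mm over their backs; the gripper's body (75 mm by 189 mm) begins 69 mm behind the grasp point.
Start: joints at [73.373, 20.225, 93.587, -0, 66.188, -0.138], TCP at [0.177, 0.599, 0.237] pointing down, gripper open.
Joint ranges: [-150.9, 150.9], [-52.94, 120.26], [3.33, 152.33], [-74.26, 254.26], [0, 154.13], [-172.89, 172.89]. Speed limits (degrees/s): [127.2, 127.2, 159.86, 180, 180, 180].

INTERFACE

Orientations are given as a 3x3 rotation matrix whose columns are the frame's x, y, z axes.
In Python, from bench import bot gives the robot as it stands. The module is installed in compiled form; this text tells all that it offers.
- The arm moves only by the tool jog_arm, never from a script. Its argument "steps" is one flat list of numbers, 7 for each row, row after row: the shift along the tool's x, y, z in m, then the turn, a rotation vector about the tool's x, y, z in rad, then the finger opening in m, from 0 to 0.0919. A call has 1 to 20 rows; each row is the pose to reach, as a shift and turn from the pose commanded when the call began, along the tool's axes at that moment; what a row does not reach only later rows make up. A row lasts 1/8 s, in which the tool goes at most 62.5 mm and 10.7 degrees, less where a joint would pass 70% of its speed; a pose out of reach is approached as far as the arm can. A call with a gripper value outside its range is refused whole. The fingers move at their own pace and stop on an object; the grip force is fixed at half the most. Time passes only in rows, so rows that repeat a pose let the fingers close. It gives the time, the measured TCP pose, the force and the opening at its end, in the units of the state.
- bot.read_state(): the state, without advancing time (a new reading comes with each control period).
- bot.capture(name): name is "side" or "top" or "wrist"; returns a dict with "frame" (400x640x3 uint8, red, green, blue), "z_map" (400x640 float32, m along the optical axis (not along the pixel's ray), 0 where there is no reading), "mtx" (3x3 intrinsics, pixels), "cam_to_world" (4x4, takes a point from camera to world coordinates). Camera axes: x right, y up, looking along -z (the intrinsics and any distortion apply to the point x, -y, -z); pixel columns grow to the right and rows downward; lengths in m; the calibration is good to about 2 mm. A picture is of the moment at which its call begins.
- bot.sign_off(): hands the job in, once; it reports no verdict.
The state is a dict: "t": time; "joint_pos": joint angles; "joint_velocities": joint speeds; "joint_efforts": joint torques, N m; "eef_pos": TCP position; "tcp_rot": TCP orientation; "contact_force": force on the tool from outside, world axes, zero at the start; "moment": the same for the moment, N m; "width": finger opening in m.
Only numpy, scipy, OpenCV 4.12 (cv2) and the standard library are available. Lean on these libraries where they do the work, as an engineer would, in place of code of your own. Each camera call takes 0.05 s, during which the arm holds its last target. There are 200 camera calls.

## Working session

There is one attempt and no reset: what is moved stays moved. The work goes in short steps, Python scripts to look and compute and a tool call to move; the robot and the scene stay as the last step left them, time stands still between calls to the robot, and variables do not carry over. Pictures are saved under pics/ and viewed, about 8 in all and at most 12, crops included, and the job is handed in when it is done.

Besides the shell and the picture viewer there is one more tool, called after "Emit:" by a JSON object that holds its "method" and its "body". jog_arm: Moves the arm, as the interface text tells. Its arguments: {"type":"object","properties":{"steps":{"type":"array","items":{"type":"number"}}},"required":["steps"]}

```bash
mkdir -p pics
cat > h.py <<'E'
import numpy as np, cv2
from bench import bot
def cap(n, save=None):
    c=bot.capture(n)
    if save: cv2.imwrite(f'pics/{save}.png', c['frame'][:,:,::-1])
    return c
def pts(c):
    """world xyz for each pixel (nan where none)"""
    z=c['z_map'].astype(float); K=c['mtx']; v,u=np.mgrid[:z.shape[0],:z.shape[1]]
    P=np.stack([(u-K[0,2])/K[0,0]*z,-(v-K[1,2])/K[1,1]*z,-z],-1)
    W=P@c['cam_to_world'][:3,:3].T+c['cam_to_world'][:3,3]
    W[z<=0]=np.nan
    return W
E
python3 - <<'E'
from h import *
print(bot.read_state())
for n in ('side','top','wrist'):
    c=cap(n,n+'0'); np.savez(f'{n}0.npz',**c); print(n,c['mtx'].tolist(),c['cam_to_world'].round(3).tolist(), [k for k in c])
a=[cv2.resize(cv2.imread(f'pics/{n}0.png'),(480,300)) for n in ('side','top')]
E
```

```text
{'t': 0.0, 'joint_pos': array([ 7.33740188e+01,  2.02620318e+01,  9.36261846e+01, -1.95482465e-03,
        6.61869858e+01, -1.36590289e-01]), 'joint_velocities': array([-0.0657959 , -0.12085705, -0.01995113, -0.04504088, -0.03464429,
        0.09522976]), 'joint_efforts': array([ 3.64291853e-03, -5.93860316e+01, -3.34208500e+01,  7.00179627e-02,
        2.36738473e-02, -8.67917561e-05]), 'eef_pos': array([0.17727524, 0.59888023, 0.23589022]), 'tcp_rot': array([[-9.58876228e-01,  2.83824347e-01, -3.45634628e-04],
       [ 2.83824556e-01,  9.58875392e-01, -1.26658244e-03],
       [-2.80663947e-05, -1.31259539e-03, -9.99999138e-01]]), 'contact_force': array([-0.46694931,  0.01245273,  0.35323581]), 'moment': array([ 0.0098473 , -0.00513339,  0.02624989]), 'width': 0.09223060414395672}
side [[412.5276130529043, 0.0, 321.97007479786646], [0.0, 412.5276130529043, 192.38219961325913], [0.0, 0.0, 1.0]] [[0.977, 0.116, -0.18, 0.413], [-0.214, 0.535, -0.817, -0.725], [0.002, 0.837, 0.548, 0.596], [0.0, 0.0, 0.0, 1.0]] ['frame', 'z_map', 'mtx', 'cam_to_world']
top [[455.6294808927481, 0.0, 322.85709352419315], [0.0, 455.6294808927481, 195.78713330869448], [0.0, 0.0, 1.0]] [[0.014, 0.982, -0.187, 0.378], [-0.999, 0.021, 0.036, 0.026], [0.039, 0.186, 0.982, 1.105], [0.0, 0.0, 0.0, 1.0]] ['frame', 'z_map', 'mtx', 'cam_to_world']
wrist [[279.52595671287867, 0.0, 321.5778294080878], [0.0, 279.52595671287867, 201.33766053324896], [0.0, 0.0, 1.0]] [[0.285, -0.931, -0.227, 0.114], [0.958, 0.277, 0.069, 0.619], [-0.002, -0.237, 0.972, 0.386], [0.0, 0.0, 0.0, 1.0]] ['frame', 'z_map', 'mtx', 'cam_to_world']
```

View pics/top0.png

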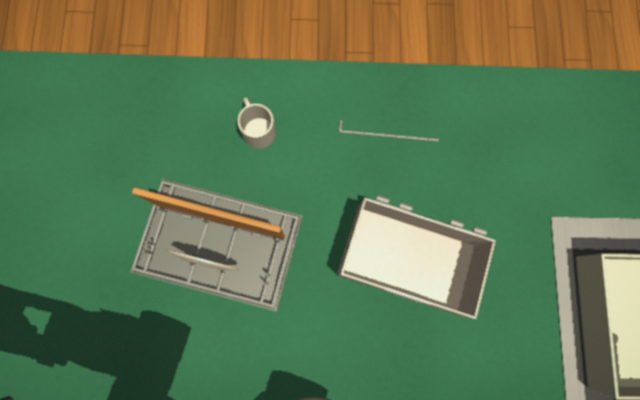

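View pics/side0.png

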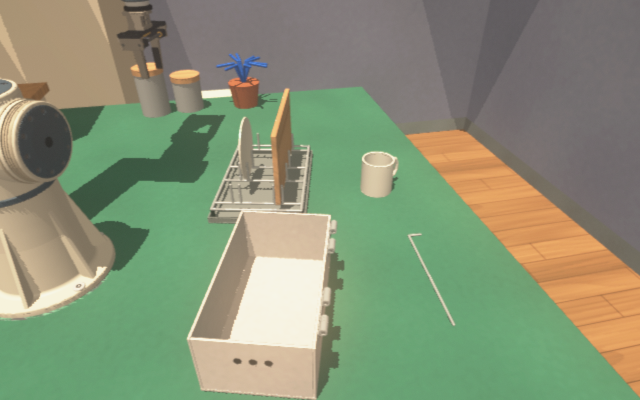

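The top view shows the lid's top edge from (133,191) to (283,235), the plate in front of it near (205,260), and the bin at (345-495, 200-318) with knuckles at (383,199), (405,207), (457,224) and (480,232). The side view confirms the layout.

```bash
cat > m.py <<'E'
from h import *
for n in ('top','side'):
    c=dict(np.load(f'{n}0.npz')); W=pts(c); f=c['frame']; hsv=cv2.cvtColor(f,cv2.COLOR_RGB2HSV)
    x,y,z=W[...,0],W[...,1],W[...,2]
    org=(hsv[...,0]<22)&(hsv[...,1]>110)&(x>.2)&(x<.8)&(y>0)&(y<.6)&(z>.05)&(z<.3)
    P=W[org]; zt=np.percentile(P[:,2],97); print(n,'orange',len(P),'ztop',zt)
    T=P[P[:,2]>zt-.012]; r=cv2.minAreaRect(T[:,:2].astype(np.float32)); print(' top rect',cv2.boxPoints(r).round(4).tolist(),r)
    low=P[(P[:,2]>.1)&(P[:,2]<.14)]; print(' mean top',T.mean(0),'mean low',low.mean(0) if len(low) else None)
    b=(hsv[...,1]<70)&(x>.2)&(x<.75)&(y<.1)&(y>-.45)&(z>.117)&(z<.134)
    print(' rim n',b.sum(),'z med',np.median(z[b])); B=W[b][:,:2].astype(np.float32); r=cv2.minAreaRect(B); print(' rim',r,cv2.boxPoints(r).round(4).tolist())
    p=(hsv[...,1]<70)&(x>.2)&(x<.75)&(y>.1)&(y<.5)&(z>.13)&(z<.2); print(' plate',np.nanmean(W[p],0), np.nanmin(W[p],0),np.nanmax(W[p],0))
E
python3 m.py
```

```text
top orange 1736 ztop 0.21854317072880142
 top rect [[0.4731000065803528, 0.07829999923706055], [0.4851999878883362, 0.07530000060796738], [0.5569999814033508, 0.365200012922287], [0.5447999835014343, 0.36820000410079956]] ((0.5150407552719116, 0.22175471484661102), (0.29861366748809814, 0.012518774718046188), 76.09919738769531)
 mean top [0.51452776 0.22149568 0.21590936] mean low [0.50725239 0.21480842 0.12020847]
 rim n 1346 z med 0.12441437783878306
 rim ((0.44275471568107605, -0.22009162604808807), (0.3006111681461334, 0.18961632251739502), 72.81669616699219) [[0.3077999949455261, -0.33570000529289246], [0.48890000581741333, -0.39169999957084656], [0.5777000188827515, -0.10450000315904617], [0.39660000801086426, -0.048500001430511475]]
 plate [0.41706039 0.23813854 0.16474759] [0.40290313 0.17030185 0.13026889] [0.43913687 0.31389956 0.19045618]
side orange 741 ztop 0.2182852755157491
 top rect [[0.47679999470710754, 0.07519999891519547], [0.4869999885559082, 0.07270000129938126], [0.5584999918937683, 0.3614000082015991], [0.54830002784729, 0.36390000581741333]] ((0.5176517367362976, 0.2182961106300354), (0.29739731550216675, 0.010497646406292915), 76.08373260498047)
 mean top [0.51239487 0.19210126 0.21566824] mean low [0.49971317 0.13270521 0.12142692]
 rim n 2665 z med 0.12432373090143894
 rim ((0.44476890563964844, -0.22034011781215668), (0.30312055349349976, 0.1894790381193161), 72.88748168945312) [[0.30959999561309814, -0.33730000257492065], [0.49070000648498535, -0.39309999346733093], [0.5799000263214111, -0.10339999943971634], [0.39879998564720154, -0.047600001096725464]]
 plate [0.4240783  0.24657264 0.15628181] [0.40545526 0.17071082 0.13023354] [0.5584307  0.36204886 0.19101051]
```

```bash
cat > go.py <<'E'
import sys
from h import *
from scipy.spatial.transform import Rotation as R
def go(p,yaw):
    """shift and turn (tool axes) to TCP p, pointing down, tool y at world yaw (deg)"""
    s=bot.read_state(); a=np.radians(yaw); y=np.array([np.cos(a),np.sin(a),0]); z=np.array([0,0,-1.]); T=np.stack([np.cross(y,z),y,z],1)
    print('t',s['t'],'pos',s['eef_pos'].round(4),'w',s['width'].round(4),'F',s['contact_force'].round(2),'shift',(s['tcp_rot'].T@(np.array(p)-s['eef_pos'])).round(4),'turn',R.from_matrix(s['tcp_rot'].T@T).as_rotvec().round(4))
if __name__=='__main__': a=[float(v) for v in sys.argv[1:]]; go(a[:3],a[3])
E
python3 go.py .516 .22 .32 -13.9
```

```text
Traceback (most recent call last):
  File "go.py", line 8, in <module>
    if __name__=='__main__': a=[float(v) for v in sys.argv[1:]]; go(a[:3],a[3])
                                                                 ~~^^^^^^^^^^^^
  File "go.py", line 7, in go
    print('t',s['t'],'pos',s['eef_pos'].round(4),'w',s['width'].round(4),'F',s['contact_force'].round(2),'shift',(s['tcp_rot'].T@(np.array(p)-s['eef_pos'])).round(4),'turn',R.from_matrix(s['tcp_rot'].T@T).as_rotvec().round(4))
                                                     ^^^^^^^^^^^^^^^^
AttributeError: 'float' object has no attribute 'round'
```

```bash
sed -i "s/s\['width'\].round(4)/round(s['width'],4)/" go.py
python3 go.py .516 .22 .32 -13.9
```

```text
t 0.15 pos [0.1773 0.599  0.2361] w 0.0921 F [-1.05  0.39  0.03] shift [-0.4323 -0.2673 -0.0836] turn [-8.0000e-04  8.0000e-04  1.5256e+00]
```

Emit:
{"method": "jog_arm", "body": {"steps": [0,0,-0.06,0,0,0,0.06,0,0,-0.084,0,0,0,0.06,-0.4323,-0.2673,-0.084,0,0,1.5256,0.06,-0.4323,-0.2673,-0.084,0,0,1.5256,0.06,-0.4323,-0.2673,-0.084,0,0,1.5256,0.06,-0.4323,-0.2673,-0.084,0,0,1.5256,0.06,-0.4323,-0.2673,-0.084,0,0,1.5256,0.06,-0.4323,-0.2673,-0.084,0,0,1.5256,0.06,-0.4323,-0.2673,-0.084,0,0,1.5256,0.06,-0.4323,-0.2673,-0.084,0,0,1.5256,0.06,-0.4323,-0.2673,-0.084,0,0,1.5256,0.06,-0.4323,-0.2673,-0.084,0,0,1.5256,0.06,-0.4323,-0.2673,-0.084,0,0,1.5256,0.06,-0.4323,-0.2673,-0.084,0,0,1.5256,0.06]}}

```text
t: 1.9
eef_pos: [0.5152, 0.2215, 0.3206]
tcp_rot: [[0.238, 0.971, -0.0], [0.971, -0.238, 0.0], [0.0, -0.0, -1.0]]
contact_force: [0.0, -0.6, -0.5]
width: 0.0603
```

```bash
python3 go.py .516 .22 .32 -13.9
python3 - <<'E'
from h import *
c=cap('wrist','wrist1'); np.savez('wrist1.npz',**c); W=pts(c); hsv=cv2.cvtColor(c['frame'],cv2.COLOR_RGB2HSV)
x,y,z=W[...,0],W[...,1],W[...,2]
m=(hsv[...,0]<22)&(hsv[...,1]>110)&(z>.208)&(z<.23); T=W[m]
print(m.sum(),np.percentile(T[:,2],[5,50,95])); r=cv2.minAreaRect(T[:,:2].astype(np.float32)); print(r,cv2.boxPoints(r).round(4).tolist())
E
```

```text
t 1.9 pos [0.5152 0.2215 0.3206] w 0.0603 F [ 0.02 -0.63 -0.45] shift [-0.0012  0.0011  0.0006] turn [-0.0001 -0.0001  0.0027]
3567 [0.21738513 0.21861007 0.21974867]
((0.5178529620170593, 0.22238826751708984), (0.2989341914653778, 0.011454328894615173), 75.99571990966797) [[0.47609999775886536, 0.0786999985575676], [0.487199991941452, 0.07599999755620956], [0.5595999956130981, 0.3659999966621399], [0.5485000014305115, 0.36880001425743103]]
```

View pics/wrist1.png

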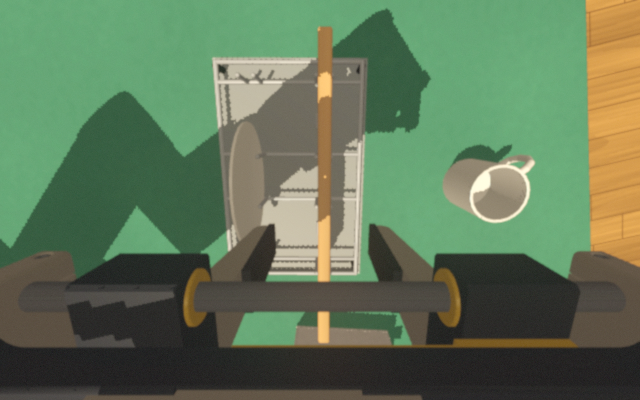

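The wrist view shows the lid's top edge as a vertical line at column 323 between the fingers (275 and 370). It is well centred, with the plate off to the left. I'm going down to grip it.

Emit:
{"method": "jog_arm", "body": {"steps": [0,0.0017,0.06,0,0,0,0.06,0,0.0017,0.1,0,0,0,0.06,0,0.0017,0.115,0,0,0,0.06,0,0.0017,0.115,0,0,0,0.06,0,0.0017,0.115,0,0,0,0,0,0.0017,0.115,0,0,0,0,0,0.0017,0.115,0,0,0,0,0,0.0017,0.115,0,0,0,0,0,0.0017,0.115,0,0,0,0,0,0.0017,0.115,0,0,0,0,0,0.0017,0.115,0,0,0,0,0,0.0017,0.115,0,0,0,0,0,0.0017,0.115,0,0,0,0,0,0.0017,0.115,0,0,0,0]}}

```text
t: 3.7
eef_pos: [0.5177, 0.2199, 0.2057]
tcp_rot: [[0.24, 0.971, -0.0], [0.971, -0.24, 0.0], [0.0, -0.0, -1.0]]
contact_force: [-2.1, -0.4, 4.4]
width: 0.0122
```

Emit:
{"method": "jog_arm", "body": {"steps": [0,0,-0.01,0,0,0,0,0,0,-0.025,0,0,0,0,0,0,-0.04,0,0,0,0,0,0,-0.06,0,0,0,0,0,0,-0.08,0,0,0,0,0,0,-0.1,0,0,0,0,0,0,-0.12,0,0,0,0,0,0,-0.14,0,0,0,0,0,0,-0.155,0,0,0,0,0,0,-0.165,0,0,0,0,0,0,-0.165,0,0,0,0,0,0,-0.165,0,0,0,0]}}

```text
t: 5.2
eef_pos: [0.5174, 0.2197, 0.3698]
tcp_rot: [[0.24, 0.971, -0.001], [0.971, -0.24, -0.0], [-0.001, -0.001, -1.0]]
contact_force: [-0.1, 0.7, -3.5]
width: 0.012
```

```bash
cat > lid.py <<'E'
from h import *
import sys
def meas(name,save):
    c=cap(name,save); np.savez(f'{save}.npz',**c); W=pts(c); hsv=cv2.cvtColor(c['frame'],cv2.COLOR_RGB2HSV); s=bot.read_state()
    print(name,'tcp',s['eef_pos'].round(4),'F',s['contact_force'].round(2),'M',s['moment'].round(2))
    d=W-s['eef_pos']; L=d@s['tcp_rot']   # tool coords: x along lid, y normal, z down
    m=(hsv[...,0]<22)&(hsv[...,1]>110)&(abs(L[...,0])<.17)&(abs(L[...,1])<.05)&(L[...,2]<.22)&(L[...,2]>-.05)
    P=L[m]; top=np.percentile(P[:,2],3); T=P[P[:,2]<top+.008]
    r=cv2.minAreaRect(T[:,:2].astype(np.float32)); print(' n',m.sum(),'top edge tool z',top,'centre tool xy',np.round(r[0],4),'size',np.round(r[1],4),'ang',round(r[2],2))
    k=np.polyfit(T[:,0],T[:,2],1); print(' top slope dz/dx',k.round(4))
    F=P[P[:,2]>top+.03]
    if len(F)>200:
        A=np.c_[F[:,0],F[:,2],np.ones(len(F))]; q=np.linalg.lstsq(A,F[:,1],rcond=None)[0]; res=F[:,1]-A@q; g=abs(res)<.005; q=np.linalg.lstsq(A[g],F[g,1],rcond=None)[0]
        print(' face y = %.4f x + %.4f z + %.4f'%tuple(q), 'zmax',np.percentile(F[:,2],99),'x range',np.percentile(F[:,0],[.5,99.5]),len(F))
if __name__=='__main__': [meas(n,n+sys.argv[1]) for n in sys.argv[2:]]
E
python3 lid.py 2 top side
```

```text
top tcp [0.5174 0.2197 0.3697] F [-0.69  0.62 -3.72] M [-0.02  0.07 -0.03]
 n 1307 top edge tool z -0.012459813859693714 centre tool xy [-0.0843 -0.0021] size [0.0124 0.1274] ang 89.91
 top slope dz/dx [ 0.     -0.0105]
 face y = -0.0052 x + -0.0008 z + -0.0084 zmax 0.15171610417879133 x range [-0.14803024  0.00029422] 588
side tcp [0.5174 0.2198 0.3697] F [-0.5   0.27 -2.3 ] M [-0.09  0.13 -0.01]
 n 1036 top edge tool z -0.011854528970347628 centre tool xy [-0.0672  0.0008] size [0.1672 0.0108] ang 0.04
 top slope dz/dx [-0.0146 -0.0116]
 face y = 0.0139 x + -0.0037 z + 0.0060 zmax 0.1596447577372679 x range [-0.15030147  0.11236685] 826
```

```bash
python3 go.py .534 -.248 .372 -17.15
```

```text
t 5.3 pos [0.5174 0.2198 0.3697] w 0.0119 F [-0.5   0.27 -2.3 ] shift [-0.4501  0.1285 -0.002 ] turn [-0.0011  0.0009  0.0567]
```

Emit:
{"method": "jog_arm", "body": {"steps": [-0.009,0.0026,-0.002,0,0,0.001,0,-0.0225,0.0064,-0.002,0,0,0.003,0,-0.045,0.0128,-0.002,0,0,0.006,0,-0.0675,0.0193,-0.002,0,0,0.009,0,-0.095,0.027,-0.002,0,0,0.012,0,-0.1225,0.035,-0.002,0,0,0.015,0,-0.15,0.0428,-0.002,0,0,0.019,0,-0.18,0.0514,-0.002,0,0,0.023,0,-0.21,0.06,-0.002,0,0,0.027,0,-0.24,0.0685,-0.002,0,0,0.031,0,-0.27,0.077,-0.002,0,0,0.035,0,-0.3,0.0856,-0.002,0,0,0.039,0,-0.33,0.0942,-0.002,0,0,0.043,0,-0.36,0.1028,-0.002,0,0,0.047,0,-0.385,0.11,-0.002,0,0,0.05,0,-0.41,0.117,-0.002,0,0,0.053,0,-0.43,0.1228,-0.002,0,0,0.055,0,-0.443,0.1265,-0.002,0,0,0.0567,0,-0.4501,0.1285,-0.002,0,0,0.0567,0,-0.4501,0.1285,-0.002,0,0,0.0567,0]}}

```text
t: 7.8
eef_pos: [0.5343, -0.2479, 0.3725]
tcp_rot: [[0.295, 0.955, -0.0], [0.955, -0.295, 0.0], [0.0, -0.0, -1.0]]
contact_force: [-0.0, -0.4, -4.0]
width: 0.0121
```

```bash
python3 lid.py 3 top side wrist; python3 go.py .534 -.248 .372 -17.15
python3 -c "
import cv2,numpy as np
a=cv2.imread('pics/side3.png')[100:400,180:440];b=cv2.imread('pics/wrist3.png')[:, 130:530]
cv2.imwrite('pics/j3.png',np.hstack([cv2.resize(a,(400,462)),cv2.resize(b,(400,400))[:462] if 0 else cv2.copyMakeBorder(b,0,62,0,0,cv2.BORDER_CONSTANT)]))"
```

```text
top tcp [ 0.5343 -0.2476  0.3725] F [ 0.22  0.08 -4.31] M [-0.06  0.13  0.02]
 n 2918 top edge tool z -0.011741461367357185 centre tool xy [ 0.0019 -0.0025] size [0.0123 0.2995] ang 89.89
 top slope dz/dx [ 0.0019 -0.01  ]
 face y = 0.0003 x + -0.0020 z + -0.0078 zmax 0.16345605166573451 x range [-0.05851314  0.15150934] 1862
side tcp [ 0.5343 -0.2474  0.3726] F [ 0.27  0.25 -2.84] M [-0.03  0.11 -0.01]
 n 2541 top edge tool z -0.0119083992492297 centre tool xy [-0.0011  0.0005] size [0.2959 0.0122] ang 0.15
 top slope dz/dx [-0.0074 -0.0112]
 face y = 0.0286 x + -0.0042 z + 0.0070 zmax 0.16316559260593946 x range [-0.14902165  0.07783991] 1457
wrist tcp [ 0.5344 -0.2473  0.3726] F [-0.01 -0.1  -3.97] M [0.02 0.11 0.05]
 n 7478 top edge tool z -0.014147250049981821 centre tool xy [0.0359 0.0013] size [0.1754 0.0261] ang 3.81
 top slope dz/dx [ 0.0024 -0.013 ]
t 7.95 pos [ 0.5344 -0.2473  0.3726] w 0.0118 F [-0.01 -0.1  -3.97] shift [-0.0008 -0.0001  0.0006] turn [-0.0001 -0.0002  0.0007]
```

View pics/j3.png

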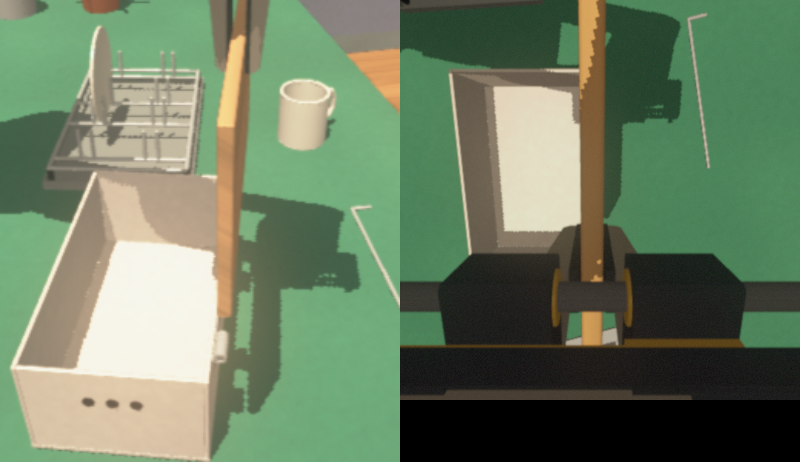

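The join shows the lid hanging upright above the bin's back wall, clear of it. In the side crop, the bin's right knuckle is at (220,345) and the lid's lower corner at (222,315). I'll compare the lid end and the bin end within the same camera.

```bash
cat > cmp.py <<'E'
from h import *
import sys
def cmp(f,tcp,yaw=-17.15):
    c=dict(np.load(f)); W=pts(c); hsv=cv2.cvtColor(c['frame'],cv2.COLOR_RGB2HSV); a=np.radians(yaw)
    X=np.array([np.cos(a),np.sin(a)]); Y=np.array([-np.sin(a),np.cos(a)]); d=W[...,:2]-np.array(tcp[:2]); bx,by,z=d@X,d@Y,W[...,2]
    near=(abs(by)<.18)&(bx>-.25)&(bx<.06)
    org=near&(hsv[...,0]<22)&(hsv[...,1]>110)&(z>.135)
    wh=near&~((hsv[...,0]>40)&(hsv[...,0]<90)&(hsv[...,1]>80))&(z>.03)&(z<.135)&~org
    e=org&(by<-.14); print(f,'lid right end',np.percentile(by[e],[2,10,25,50,75]).round(4),e.sum(),'left',np.percentile(by[org&(by>.14)],[50,90,98]).round(4) if (org&(by>.14)).sum()>10 else None)
    w=wh&(by<-.14)&(z<.115)&(bx<-.02); print(' bin right wall',np.percentile(by[w],[2,10,25,50,75]).round(4),w.sum())
    g=wh&(z>.118)&(z<.13); print(' rim by',np.percentile(by[g],[.5,2,98,99.5]).round(4),'bx',np.percentile(bx[g],[.5,2,98,99.5]).round(4))
    k=wh&(bx>-.012)&(z>.112)&(z<.135)
    h,_=np.histogram(by[k],np.arange(-.16,.161,.005)); print(' behind-wall hist',h.tolist()); print(' knuckle bx,z max',np.percentile(bx[k],[50,90,98]).round(4),np.percentile(z[k],[50,90,98]).round(4))
    print(' back wall ridge z by bx: front rim', )
cmp(sys.argv[1],[float(v) for v in sys.argv[2:4]])
E
for f in side0 top0 side3 top3; do python3 cmp.py $f.npz .5343 -.2476; done
python3 -c "
import cv2
a=cv2.imread('pics/side3.png')[255:345,280:380]
cv2.imwrite('pics/k3.png',cv2.resize(a,(660,594),interpolation=cv2.INTER_CUBIC))"
```

```text
side3.npz lid right end [-0.1486 -0.1481 -0.1477 -0.1472 -0.1466] 1254 left None
 bin right wall [-0.1511 -0.1506 -0.1502 -0.1498 -0.1494] 4217
 rim by [-0.1511 -0.1508  0.1482  0.1498] bx [-0.1876 -0.187  -0.0023  0.0005]
 behind-wall hist [0, 0, 0, 0, 0, 0, 27, 50, 27, 26, 26, 28, 10, 2, 5, 2, 2, 4, 0, 0, 0, 0, 0, 0, 0, 0, 0, 0, 0, 0, 0, 0, 0, 0, 0, 0, 0, 0, 0, 0, 0, 0, 0, 0, 0, 0, 0, 0, 0, 0, 0, 0, 0, 0, 0, 0, 0, 0, 0, 0, 0, 0, 0, 0]
 knuckle bx,z max [-0.0056 -0.0002  0.0008] [0.1291 0.1315 0.1325]
 back wall ridge z by bx: front rim
top3.npz lid right end [-0.1474 -0.1463 -0.1449 -0.143  -0.142 ] 45 left [0.1463 0.1511 0.1518]
 bin right wall [-0.148  -0.1475 -0.147  -0.1465 -0.1461] 170
 rim by [-0.1345 -0.122   0.1493  0.1494] bx [-0.1903 -0.1902 -0.003  -0.0018]
 behind-wall hist [0, 0, 0, 0, 0, 0, 0, 0, 0, 0, 0, 0, 0, 0, 0, 0, 0, 0, 0, 4, 8, 10, 15, 0, 0, 0, 0, 0, 0, 0, 0, 0, 0, 0, 0, 0, 0, 0, 0, 0, 2, 10, 11, 10, 10, 11, 6, 0, 0, 0, 0, 5, 12, 10, 10, 9, 13, 0, 0, 0, 0, 0, 0, 0]
 knuckle bx,z max [-0.0069 -0.003  -0.0017] [0.1296 0.1319 0.1336]
 back wall ridge z by bx: fron
[... 966 characters left out ...]
s_having_nans = np.isnan(arr[-1, ...])
                                  ~~~^^^^^^^^^
IndexError: index -1 is out of bounds for axis 0 with size 0
Traceback (most recent call last):
  File "cmp.py", line 15, in <module>
    cmp(sys.argv[1],[float(v) for v in sys.argv[2:4]])
    ~~~^^^^^^^^^^^^^^^^^^^^^^^^^^^^^^^^^^^^^^^^^^^^^^^
  File "cmp.py", line 9, in cmp
    e=org&(by<-.14); print(f,'lid right end',np.percentile(by[e],[2,10,25,50,75]).round(4),e.sum(),'left',np.percentile(by[org&(by>.14)],[50,90,98]).round(4) if (org&(by>.14)).sum()>10 else None)
                                             ~~~~~~~~~~~~~^^^^^^^^^^^^^^^^^^^^^^^
IndexError: index -1 is out of bounds for axis 0 with size 0
```

View pics/k3.png

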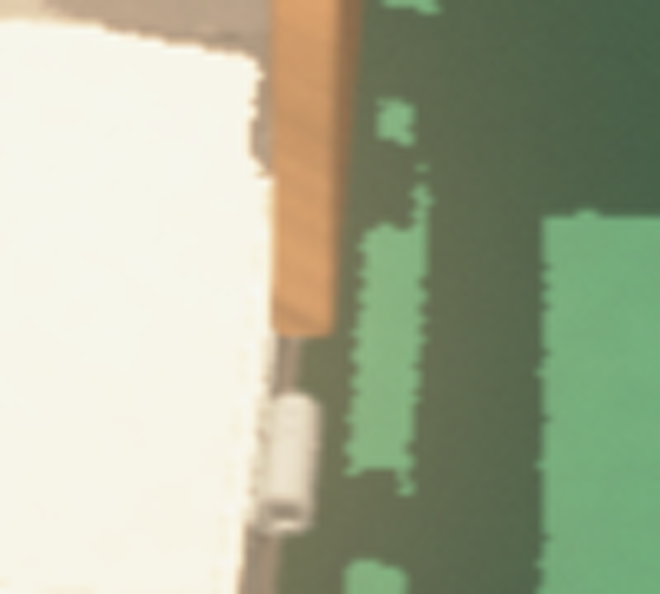

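The zoom shows the lid's bottom corner at (300,335), with its own knuckle not visible, and the bin's outer right knuckle at (290,460), roughly in line with the board. Both cameras put the lid about 2.5 mm too far in +y and about 1 mm short in x. I'll correct that and lower it to just above the knuckles.

Emit:
{"method": "jog_arm", "body": {"steps": [-0.0025,0.001,0,0,0,0,0,-0.0025,0.001,0.01,0,0,0,0,-0.0025,0.001,0.02,0,0,0,0,-0.0025,0.001,0.03,0,0,0,0,-0.0025,0.001,0.04,0,0,0,0,-0.0025,0.001,0.045,0,0,0,0,-0.0025,0.001,0.045,0,0,0,0,-0.0025,0.001,0.045,0,0,0,0]}}

```text
t: 8.95
eef_pos: [0.5347, -0.2507, 0.328]
tcp_rot: [[0.295, 0.956, 0.001], [0.956, -0.295, -0.0], [-0.0, 0.001, -1.0]]
contact_force: [-0.5, 1.0, -3.2]
width: 0.0117
```

```bash
python3 lid.py 4 top side; for f in side4 top4; do python3 cmp.py $f.npz .5345 -.2503; done; python3 go.py .5345 -.2503 .302 -17.15
python3 -c "
import cv2
a=cv2.imread('pics/side4.png')[225:345,270:390]
cv2.imwrite('pics/k4.png',cv2.resize(a,(600,600),interpolation=cv2.INTER_CUBIC))"
```

```text
top tcp [ 0.5348 -0.2507  0.328 ] F [-0.42  0.01 -3.83] M [-0.04  0.03  0.01]
 n 2566 top edge tool z -0.011861612674750622 centre tool xy [ 0.0018 -0.0026] size [0.0122 0.3002] ang 89.9
 top slope dz/dx [-0.     -0.0099]
 face y = 0.0001 x + -0.0017 z + -0.0080 zmax 0.16410739326855858 x range [-0.14184007  0.15197486] 1601
side tcp [ 0.5347 -0.2507  0.328 ] F [ 0.02  1.04 -3.81] M [-0.04  0.1  -0.02]
 n 2073 top edge tool z -0.011951989605564846 centre tool xy [-0.0084  0.0004] size [0.281  0.0121] ang 0.07
 top slope dz/dx [-0.0089 -0.0111]
 face y = 0.0304 x + -0.0086 z + 0.0075 zmax 0.16311307395640878 x range [-0.14859885  0.0686078 ] 1196
side4.npz lid right end [-0.1488 -0.1484 -0.148  -0.1476 -0.147 ] 1036 left None
 bin right wall [-0.1486 -0.1481 -0.1477 -0.1473 -0.1469] 4256
 rim by [-0.1488 -0.1483  0.1506  0.152 ] bx [-0.1886 -0.188  -0.0101 -0.0033]
 behind-wall hist [0, 0, 0, 0, 0, 0, 0, 38, 12, 6, 5, 3, 3, 0, 4, 0, 0, 0, 0, 0, 0, 0, 0, 0, 0, 0, 0, 0, 0, 0, 0, 0, 0, 0, 0, 0, 0, 0, 0, 0, 0, 0, 0, 0, 0, 0, 0, 0, 0, 0, 0, 0, 0, 0, 0, 0, 0, 0, 0, 0, 0, 0, 0, 0]
 knuckle bx,z max [-0.0094 -0.0032 -0.0004] [0.1253 0.1293 0.1306]
 back wall ridge z by bx: front rim
top4.npz lid right end [-0.1468 -0.1463 -0.1443 -0.1431 -0.1417] 51 left [0.1463 0.1513 0.1518]
 bin right wall [-0.1451 -0.1447 -0.1444 -0.1438 -0.1433] 53
 rim by [-0.1127 -0.1014  0.1518  0.152 ] bx [-0.1913 -0.1912 -0.0041 -0.0027]
 behind-wall hist [0, 0, 0, 0, 0, 0, 0, 0, 0, 0, 0, 0, 0, 0, 0, 0, 0, 0, 0, 0, 0, 0, 7, 9, 0, 0, 0, 0, 0, 0, 0, 0, 0, 0, 0, 0, 0, 0, 0, 0, 0, 6, 9, 9, 9, 11, 7, 0, 0, 0, 0, 0, 8, 10, 10, 9, 9, 6, 0, 0, 0, 0, 0, 0]
 knuckle bx,z max [-0.0078 -0.0035 -0.0026] [0.1291 0.1315 0.1327]
 back wall ridge z by bx: front rim
t 9.05 pos [ 0.5347 -0.2507  0.328 ] w 0.012 F [ 0.02  1.04 -3.81] shift [ 0.0003 -0.0004  0.026 ] turn [ 0.0008  0.0001 -0.    ]
```

View pics/k4.png

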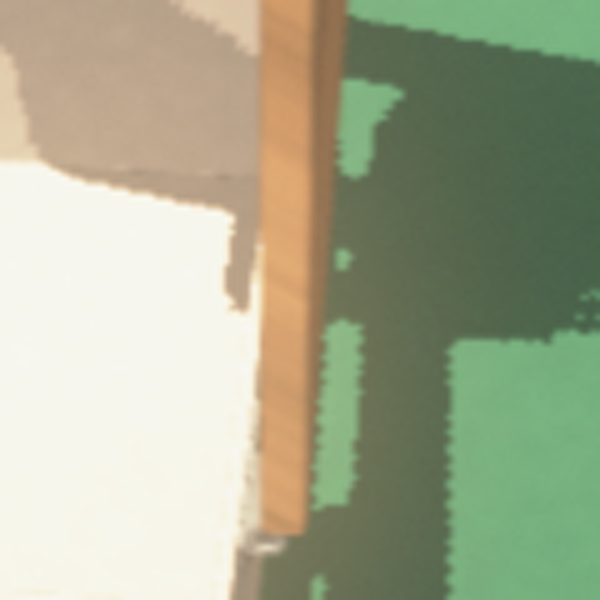

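The y alignment now agrees within 0.3 mm in both cameras, and x agrees to about 0.5 mm. The zoom shows the lid corner at (285,535), just above the bin's knuckle at (265,545). I'm lowering it slowly.

Emit:
{"method": "jog_arm", "body": {"steps": [0,0,0.004,0,0,0,0,0,0,0.008,0,0,0,0,0,0,0.012,0,0,0,0,0,0,0.015,0,0,0,0,0,0,0.018,0,0,0,0,0,0,0.02,0,0,0,0,0,0,0.022,0,0,0,0,0,0,0.024,0,0,0,0,0,0,0.0255,0,0,0,0,0,0,0.0255,0,0,0,0,0,0,0.0255,0,0,0,0,0,0,0.0255,0,0,0,0]}}

```text
t: 10.55
eef_pos: [0.5346, -0.2506, 0.3022]
tcp_rot: [[0.295, 0.956, 0.0], [0.956, -0.295, -0.0], [-0.0, 0.0, -1.0]]
contact_force: [-0.5, -0.1, -3.6]
width: 0.0123
```

```bash
python3 lid.py 5 top side; for f in side5 top5; do python3 cmp.py $f.npz .5347 -.2507; done; python3 go.py .5347 -.2507 .302 -17.15
python3 -c "
import cv2,numpy as np
a=cv2.imread('pics/side5.png')[245:325,280:360];b=cv2.imread('pics/top5.png')[180:260,360:500]
a=cv2.resize(a,(400,400),interpolation=2);b=cv2.resize(b,(400,229),interpolation=2)
cv2.imwrite('pics/k5.png',np.hstack([a,cv2.copyMakeBorder(b,0,171,0,0,0)]))"
```

```text
top tcp [ 0.5346 -0.2506  0.3022] F [ 0.26 -0.95 -3.24] M [-0.07  0.1  -0.1 ]
 n 2413 top edge tool z -0.0118753133539322 centre tool xy [ 0.0021 -0.0028] size [0.3001 0.0126] ang 0.12
 top slope dz/dx [ 0.0008 -0.01  ]
 face y = -0.0003 x + -0.0024 z + -0.0079 zmax 0.16404013634127598 x range [-0.14243884  0.15192267] 1475
side tcp [ 0.5346 -0.2506  0.3021] F [-0.12 -0.2  -3.23] M [-0.11  0.08 -0.03]
 n 1870 top edge tool z -0.012054679129975134 centre tool xy [0.0005 0.0002] size [0.0117 0.2994] ang 89.86
 top slope dz/dx [-0.0107 -0.0112]
 face y = 0.0296 x + -0.0095 z + 0.0074 zmax 0.16322840318314108 x range [-0.14884297  0.07045201] 1086
side5.npz lid right end [-0.1484 -0.148  -0.1476 -0.1471 -0.1466] 949 left None
 bin right wall [-0.1483 -0.1478 -0.1474 -0.147  -0.1466] 4234
 rim by [-0.1484 -0.148   0.1512  0.1525] bx [-0.1889 -0.1884 -0.012  -0.0103]
 behind-wall hist [0, 0, 2, 0, 0, 0, 0, 17, 8, 5, 5, 4, 2, 3, 1, 0, 0, 0, 0, 0, 0, 0, 0, 0, 0, 0, 0, 0, 0, 0, 0, 0, 0, 0, 0, 0, 0, 0, 0, 0, 0, 0, 0, 0, 0, 0, 0, 0, 0, 0, 0, 0, 0, 0, 0, 0, 0, 0, 0, 0, 0, 0, 0, 0]
 knuckle bx,z 
[... 661 characters left out ...]
                                                 ~~~~~~~~~~~~~^^^^^^^^^^^^^^^^^^^^^^^
    return _quantile_unchecked(
        a, q, axis, out, overwrite_input, method, keepdims, weights)
    return _ureduce(a,
                    func=_quantile_ureduce_func,
    ...<5 lines>...
                    overwrite_input=overwrite_input,
                    method=method)
    r = func(a, **kwargs)
    result = _quantile(arr,
                       quantiles=q,
    ...<2 lines>...
                       out=out,
                       weights=wgt)
    slices_having_nans = np.isnan(arr[-1, ...])
                                  ~~~^^^^^^^^^
IndexError: index -1 is out of bounds for axis 0 with size 0
```

View pics/k5.png

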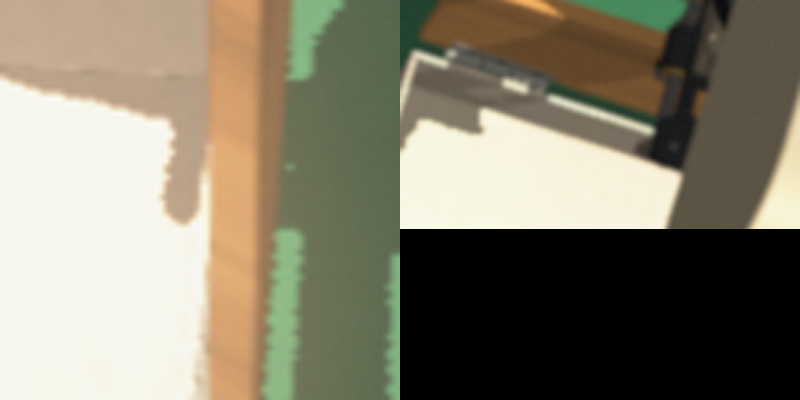

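The join shows the board behind the wall on the left. In the top crop, the left knuckle row at (450-545, 55-85) has the lid knuckle between the bin's two. One closer look, plus force averaging and the lid's lower-edge height.

Run:
```python
from h import *
F=[]
for i in range(12): c=cap('side'); F.append(bot.read_state()['contact_force'])
print('F',np.mean(F,0).round(2),np.std(F,0).round(2))
W=pts(c); hsv=cv2.cvtColor(c['frame'],cv2.COLOR_RGB2HSV); s=bot.read_state(); L=(W-s['eef_pos'])@s['tcp_rot']; z=W[...,2]
o=(hsv[...,0]<22)&(hsv[...,1]>110)&(abs(L[...,1])<.03)&(L[...,0]<-.142)&(L[...,0]>-.16)
print('lid end z',np.percentile(z[o],[.5,1,2,5,98,99.5]).round(4),'bottom y,z fit',np.polyfit(z[o],L[...,1][o],1).round(4))
r=(hsv[...,1]<70)&(L[...,0]<-.142)&(L[...,0]>-.16)&(L[...,1]<-.03)&(L[...,1]>-.19)
print('bin right rim z',np.percentile(z[r],[95,98,99.5]).round(4))
c=dict(np.load('top5.npz')); W=pts(c); d=W-np.array([.5346,-.2506,.3022]); L=d@s['tcp_rot']; z=W[...,2]
hsv=cv2.cvtColor(c['frame'],cv2.COLOR_RGB2HSV)
for lo in np.arange(.04,.135,.003):
    k=(abs(L[...,0]-lo)<.0015)&(L[...,1]>-.0145)&(L[...,1]<0.0)&(z>.11)&(z<.135)
    print(round(lo,3),k.sum(),c['frame'][k].mean(0).round() if k.sum() else '',end='; ')
b=cv2.imread('pics/top5.png')[190:222,370:420]
cv2.imwrite('pics/k6.png',cv2.resize(b,(800,512),interpolation=cv2.INTER_NEAREST))
```

```text
F [-0.11 -0.19 -3.62] [0.49 0.42 0.43]
lid end z [0.1379 0.139  0.1417 0.1481 0.3109 0.3127] bottom y,z fit [-0.0033  0.002 ]
bin right rim z [0.1238 0.1252 0.126 ]
0.04 0 ; 0.043 1 [73. 70. 53.]; 0.046 0 ; 0.049 6 [96. 97. 87.]; 0.052 6 [96. 94. 86.]; 0.055 4 [90. 88. 82.]; 0.058 3 [96. 94. 86.]; 0.061 6 [103. 101.  92.]; 0.064 3 [111. 108.  99.]; 0.067 6 [114. 110. 101.]; 0.07 4 [110. 107.  98.]; 0.073 8 [102. 102.  92.]; 0.076 3 [117. 115. 103.]; 0.079 3 [95. 94. 85.]; 0.082 6 [90. 89. 82.]; 0.085 4 [89. 88. 81.]; 0.088 6 [87. 86. 79.]; 0.091 4 [90. 88. 82.]; 0.094 5 [87. 86. 79.]; 0.097 4 [79. 82. 74.]; 0.1 2 [86. 87. 78.]; 0.103 4 [92. 90. 83.]; 0.106 4 [91. 90. 84.]; 0.109 4 [92. 90. 84.]; 0.112 6 [92. 90. 83.]; 0.115 5 [91. 90. 83.]; 0.118 5 [102. 100.  91.]; 0.121 4 [140. 136. 124.]; 0.124 6 [149. 145. 131.]; 0.127 5 [111. 110.  94.]; 0.13 0 ; 0.133 0 ;
```

View pics/k6.png

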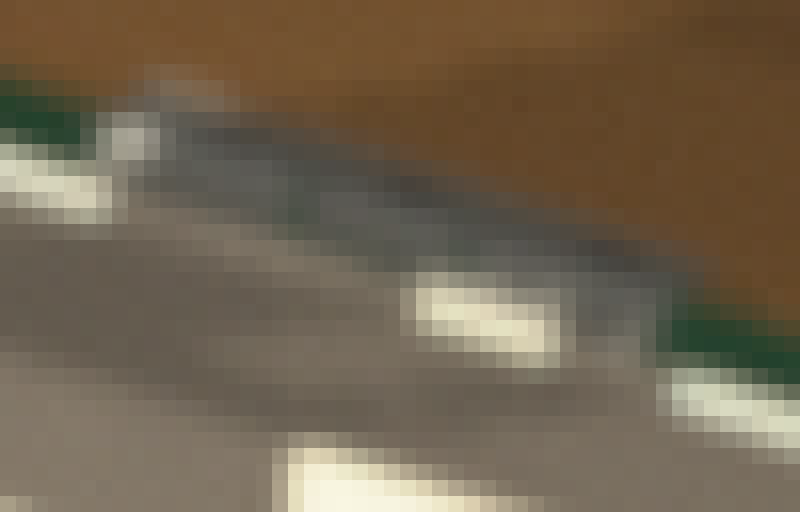

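The zoom shows the three knuckles in one straight row from (130,140) to (640,310), with no lid or bin part pushed out of line. The averaged force (-3.6 N) equals the free-hanging value, so the lid isn't resting on the bin.

```bash
python3 -c "
from bench import bot
s=bot.read_state(); print(s['t'],s['eef_pos'],s['width'],s['contact_force']); print(bot.sign_off())"
```

```text
11.25 [ 0.53451552 -0.25060287  0.30209663] 0.01195422782862447 [ 0.39446074 -0.41515858 -3.81353681]
the job is handed in; nothing more can be done
None
```

I lifted the lid straight out of the rack, carried it over the bin's back wall, and lowered it into the hinge gaps. I then handed the job in with the lid still gripped there, at 11.25 s; the hand-in gives no verdict.

**Last checks:**
- **Along the hinge:** the lid and bin ends agree within about 0.3 mm in the side and top cameras.
- **In x:** the last reading, taken just above the gaps, had the hinge axis within about 0.5 mm of the pin line. I did not re-measure it after lowering.
- **Height:** by estimate the lid's hinge axis is 0.5 to 1 mm above the pin axis.
- **Tilt:** the board is upright within about 0.3° by the top camera.
- **Load:** the mean vertical force of -3.6 N matches the free-hanging value, so the lid shows no sign of bearing on the bin.

**Weak or disagreeing points:**
- **Camera offset:** the two cameras differed by about 3 mm in absolute x, so I used positions of lid and bin relative to each other within each camera.
- **Last checks that failed:** the last top-camera comparison failed because the lid hid the bin wall. The side camera's slope fits were unreliable, and its reading of the lid's lower edge was about 4 mm too high, so I did not use them.
- **Right hinge:** I could not see the right knuckle in its gap. I inferred it from the end alignment and from the left knuckles lying in one row in the top view.
- **Other objects:** I did not re-measure the plate, mug or rod at the end; nothing was moved near them.

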